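# Rock a tight mould locating block out of its keeper

## Task

The wooden locating block is stuck in the mould keeper: its wider foot is caught under two stiff metal cheeks, so a straight pull only jams it. Grip the block by its upper end and rock it side to side, towards one cheek and then the other, until it has shoved both cheeks back and comes free; then lift it upright until its foot is a couple of centimetres clear of the cheek tops, and finish while still holding it there, over the keeper. Do not wrench it up by force, do not touch the keeper or its cheeks with the gripper, and leave the tub, the jar and the sanding block where they are.

Things in the scene. Friction and masses are not known exactly. Their poses are not given: they have to be found in the camera images.
- keeper: Fixed brown wooden board, 160 (x) x 200 (y) x 24 mm high, with a pocket in the middle, 8 mm deep (floor 16 mm above the table), in which the block's foot sits, 1 mm clear all round. Origin: centre of the underside, at table height, straight below the seated block. x runs along the two cheeks, y from the right cheek to the left one (the block is rocked along y), z up.
- block: The loose locating block, 120 mm tall, 0.17 to 0.35 kg: pale wooden stem 36 (x) x 24 (y) mm on a dark steel foot 44 (x) x 32 (y) x 8 mm that stands out 4 mm all round. Origin: centre of the foot's underside, 16 mm above the table when seated; axes along the keeper's at the start. Seated, its top is 136 mm above the table: the upper 51 mm stand free above the cheeks.
- block_center (a point): Centre of the block, 60 mm above its underside, 76 mm above the table when seated. The stem has about 1 mm play to each cheek. The foot lies below the cheeks and they overlap it by 3.3 mm each side: lifted straight, it catches after 7 mm.
- block_foot (a point): Centre of the foot's underside (= the block's origin), about which the block rocks in its pocket. Leaning 0.11 rad to one side, the stem presses on that cheek's top inner edge, 69 mm above the pocket floor, and shoves the cheek back some 6 mm; beyond about 0.2 rad the foot's far shoulder catches under the other cheek while that is still in.
- cheek_left (a joint): Upright aluminium cheek on the keeper's +y side of the block, 90 (x) x 14 (y) mm, from 31 to 85 mm above the table. Value: how far it is shoved outwards (keeper +y), in m: 0 to 0.001 at the start, stop at 0.016. It takes about 9 N, has no spring and stays where it is left. The foot passes it once it is out by about 0.0035.
- cheek_right (a joint): The same cheek on the keeper's -y side; its value grows towards the keeper's -y.
- tub: Bystander: white open plastic tub, 80 mm across, 85 mm high; origin at the centre of its underside.
- jar: Bystander: closed jar, 64 mm across, 90 mm high; origin at the centre of its underside.
- sander: Bystander: sanding block, wood with a grey face on top, 90 x 35 x 34 mm high; origin at the centre of its underside.
There are look-alikes about, which are no part of the job. Leave any green look-alike of the block alone.

How it is judged:
By the outcome, as a careful person would: the job done as asked, in the order asked, and still so for the second after the job is handed in, while the arm keeps its last pose, push and grip.
It also fails if it takes over 38 s, if anything falls off the work surface, if the arm or the gripper's body presses on something with over 40 N, if the wrist force passes 120 N, or if a joint passes its speed limit or range.

## Robot

A 6-joint arm with a two-finger parallel gripper is mounted at the origin on the work surface. World frame = base frame: x ahead of the robot, y to its left, z up, the work surface at z = 0. Lengths are in m, angles in degrees, forces in N, time in s.
With the tool pointing down it reaches from about 0.4 to 0.825 m from the base axis. Payload 7 kg.
Tool frame: the origin (TCP) lies on the centre line of the jaws, within the pads' length; the fingertips stand r.tip_reach ahead of it and the grasp point (between the pads) is the TCP (r.tip_reach is the distance from the TCP to the fingertips, in m); z points along the fingers, y is the line along which they close (so a half turn about z gives the same grasp; the last joint's range is limited). The gripper opens to 88 mm and grips with 3 to 60 N. Pads are 19 mm wide; open, the fingers measure 130 mm over their backs; the gripper's body (78 mm by 193 mm) begins 47 mm behind the grasp point.
Start: joints at [-56.603, 20.546, 0.682, 0, -70.136, -16.507], TCP at [0.196, -0.646, 0.246] pointing down, gripper open.
Joint ranges: [-176.03, 176.03], [-82.01, 121.73], [-58.28, 71.71], [-173.87, 95.51], [-174.79, -0.11], [-173.66, 173.66]. Speed limits (degrees/s): [136.94, 136.94, 172.46, 180, 180, 180].

## Interface

Orientations are given as [roll, pitch, yaw] about the fixed x, y, z axes, in that order (R = Rz(yaw) Ry(pitch) Rx(roll)).
In Python, from plant import sensors, cams, r gives the robot as it stands.
- The arm moves only by the tool drive_tool, never from a script. Its argument "rows" is a list of rows, each an object of numbers: "fingers": the gripper's target within -1 to 1 (fully open at 1, half-way at 0, shut at -1); "x", "y", "z": the shift along the tool's x, y, z in m; "spin": the turn about the tool's z in rad. A call has 1 to 10 rows; each row is the pose to reach, as a shift and turn from the pose commanded when the call began, along the tool's axes at that moment; what a row does not reach only later rows make up. A row lasts 1/8 s, in which the tool goes at most 62.5 mm and 10.7 degrees, less where a joint would pass 70% of its speed; a pose out of reach is approached as far as the arm can. A call with a gripper value outside its range is refused whole. The fingers move at their own pace and stop on an object; "newtons" is the grip in N (left out, the last holds). Time passes only in rows, so rows that repeat a pose let the fingers close. It gives the time, the measured TCP pose, the force, the opening and the grip force at its end, in the units of the state.
- sensors.get_state(): the state, without advancing time (a new reading comes with each control period).
- cams.capture(name): name is "scene" or "top" or "wrist"; returns a dict with "pixels" (400x640x3 uint8, red, green, blue), "intrinsics" (3x3 intrinsics, pixels), "eye" and "orientation" of the camera in the world; the wrist camera has in their place "T_tool_cam" (4x4, takes a point from camera to tool coordinates, whose origin is the TCP and whose axes are the flange's). Camera axes: x right, y up, looking along -z (the intrinsics and any distortion apply to the point x, -y, -z); pixel columns grow to the right and rows downward; lengths in m; the calibration is good to about 2 mm. A picture is of the moment at which its call begins: read the wrist's pose just before it. There is no depth.
- r.close_job(): hands the job in; it is judged then, once.
The state is a dict: "time_s": time; "joints": joint angles; "qd": joint speeds; "joint_torque": joint torques, N m; "tcp_pos": TCP position; "eef_rot": TCP orientation; "contact_force": force on the tool from outside, world axes, zero at the start; "moment": the same for the moment, N m; "gripper_width": finger opening in m; "gripper_force": force on a finger pad.
Only numpy, scipy, OpenCV 4.12 (cv2) and the standard library are available. Lean on these libraries where they do the work, as an engineer would, in place of code of your own. Each camera call takes 0.05 s, during which the arm holds its last target. There are 200 camera calls.

## Working session

There is one attempt and no reset: what is moved stays moved. The work goes in short steps, Python scripts to look and compute and a tool call to move; the robot and the scene stay as the last step left them, time stands still between calls to the robot, and variables do not carry over. Pictures are saved under pics/ and viewed, at most 10 in all, crops included, and the job is handed in when it is done.

Besides the shell and the picture viewer there is one more tool, called as name(argument=value, ...) on one line, values as JSON. drive_tool: Moves the arm, as the interface text tells. Its arguments: {"type":"object","properties":{"rows":{"type":"array"},"newtons":{"type":"number"}},"required":["rows"]}

```bash
mkdir -p pics; python3 - <<'E'
from plant import sensors,cams,r
import cv2,json
s=sensors.get_state();print(s['time_s'],s['tcp_pos'],s['eef_rot'],r.tip_reach,s['gripper_width'])
import numpy as np,pickle
d={}
for n in("scene","top","wrist"):
    c=cams.capture(n);d[n]=c;cv2.imwrite(f'pics/{n}0.png',c['pixels'][:,:,::-1])
    print(n,{k:np.round(v,4).tolist() for k,v in c.items() if k!='pixels'})
pickle.dump(d,open('c0.pkl','wb'))
E
```

```text
0.0 [ 0.19593984 -0.64544392  0.24461073] [ 1.79903760e+02 -9.22307289e-03 -1.63115775e+02] 0.019 0.08761477120712001
scene {'intrinsics': [[427.9892, 0.0, 309.8585], [0.0, 427.9892, 195.3285], [0.0, 0.0, 1.0]], 'eye': [0.9952, -0.3091, 0.9649], 'orientation': [30.6518, -0.339, 50.5804]}
top {'intrinsics': [[392.8753, 0.0, 314.3906], [0.0, 392.8753, 198.0059], [0.0, 0.0, 1.0]], 'eye': [0.5306, 0.0246, 0.9243], 'orientation': [4.5206, 1.6, -91.2139]}
wrist {'intrinsics': [[305.604, 0.0, 321.435], [0.0, 305.604, 199.9259], [0.0, 0.0, 1.0]], 'T_tool_cam': [[0.0004, 0.9559, 0.2936, 0.0801], [1.0, -0.0002, -0.0008, -0.0002], [-0.0007, 0.2936, -0.9559, -0.138], [0.0, 0.0, 0.0, 1.0]]}
```

View pics/scene0.png

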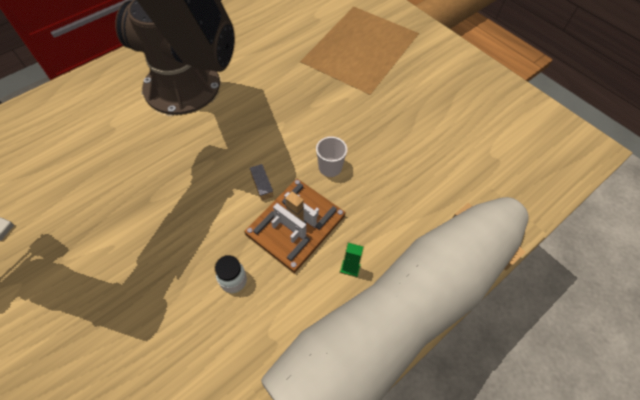

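View pics/top0.png

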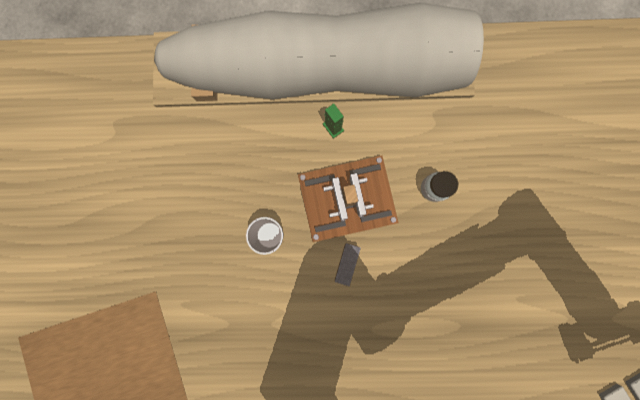

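Scene view: the keeper is at about (296,225), with the block between its cheeks. The tub is at (331,155), the jar at (230,273), the sander at (262,180) and the green decoy at (352,260). Top view: the keeper corners are about (300,177), (380,156), (396,220) and (315,241), and the block top is near (351,193).

```bash
cat > h.py <<'E'
import numpy as np,cv2
from scipy.spatial.transform import Rotation as R
def cam(c,s=None):
    if 'eye' in c: return np.array(c['eye']),R.from_euler('xyz',c['orientation'],degrees=True).as_matrix()
    Rt=R.from_euler('xyz',s['eef_rot'],degrees=True).as_matrix();T=np.array(c['T_tool_cam'])
    return Rt@T[:3,3]+s['tcp_pos'],Rt@T[:3,:3]
def ray(c,uv,z,s=None):
    e,M=cam(c,s);K=c['intrinsics'];d=M@np.array([(uv[0]-K[0][2])/K[0][0],-(uv[1]-K[1][2])/K[1][1],-1])
    return e+d*(z-e[2])/d[2]
def proj(c,p,s=None):
    e,M=cam(c,s);q=M.T@(np.array(p)-e);K=c['intrinsics'];return K[0][0]*q[0]/-q[2]+K[0][2],K[1][1]*q[1]/q[2]+K[1][2]
E
python3 - <<'E'
import pickle,cv2,numpy as np
from h import *
d=pickle.load(open('c0.pkl','rb'));c=d['top']
P=np.array([ray(c,p,.024)[:2] for p in[(299,175),(380,155),(397,221),(315,242)]]);print(P,P.mean(0))
print([np.degrees(np.arctan2(*(a[::-1]))) for a in(P[0]-P[3],P[1]-P[2],P[0]-P[1],P[3]-P[2])],np.linalg.norm(P[0]-P[1]),np.linalg.norm(P[1]-P[2]))
for n,p,z in(('block',(351,193),.136),('tub',(265,233),.085),('jar',(444,185),.09),('sander',(347,265),.034),('green',(333,118),.1)):print(n,ray(c,p,z))
a=cv2.resize(c['pixels'][145:255,285:410],None,fx=5,fy=5,interpolation=2);b=cv2.resize(d['scene']['pixels'][170:280,235:360],None,fx=5,fy=5,interpolation=2)
cv2.imwrite('pics/z.png',cv2.resize(np.hstack([a,b])[:,:,::-1],(800,352)))
E
```

```text
[[ 0.65652894  0.08268992]
 [ 0.69836599 -0.10538183]
 [ 0.5454574  -0.13867718]
 [ 0.50173604  0.04896265]] [ 0.60052209 -0.02810161]
[np.float64(12.291860541517131), np.float64(12.284219010155606), np.float64(102.54138563210591), np.float64(103.1162794018216)] 0.19266895064393866 0.15649159378784103
block [ 0.60178113 -0.028536    0.136     ]
tub [0.52497114 0.15373038 0.085     ]
jar [ 0.61826772 -0.22850578  0.09      ]
sander [ 0.4494197  -0.02186356  0.034     ]
green [0.76681644 0.00281956 0.1       ]
```

View pics/z.png

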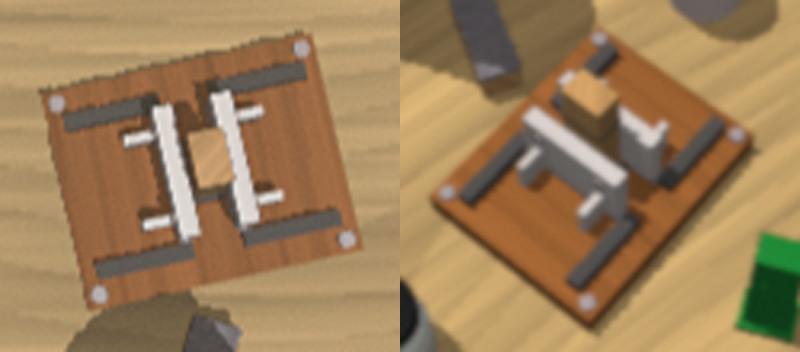

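drive_tool(rows=[{"x": -0.012, "y": 0.01, "spin": -0.15, "fingers": 1}, {"x": -0.04, "y": 0.033, "spin": -0.3, "fingers": 1}, {"x": -0.08, "y": 0.067, "spin": -0.45, "fingers": 1}, {"x": -0.125, "y": 0.104, "spin": -0.6, "fingers": 1}, {"x": -0.17, "y": 0.142, "spin": -0.75, "fingers": 1}, {"x": -0.215, "y": 0.18, "spin": -0.9, "fingers": 1}, {"x": -0.26, "y": 0.217, "spin": -1.05, "fingers": 1}, {"x": -0.305, "y": 0.255, "spin": -1.2, "fingers": 1}, {"x": -0.35, "y": 0.292, "spin": -1.35, "fingers": 1}, {"x": -0.39, "y": 0.325, "spin": -1.496, "fingers": 1}])

```text
invalid input
```

drive_tool(rows=[{"x": -0.012, "y": 0.01, "z": 0, "spin": -0.15, "fingers": 1}, {"x": -0.04, "y": 0.033, "z": 0, "spin": -0.3, "fingers": 1}, {"x": -0.08, "y": 0.067, "z": 0, "spin": -0.45, "fingers": 1}, {"x": -0.125, "y": 0.104, "z": 0, "spin": -0.6, "fingers": 1}, {"x": -0.17, "y": 0.142, "z": 0, "spin": -0.75, "fingers": 1}, {"x": -0.215, "y": 0.18, "z": 0, "spin": -0.9, "fingers": 1}, {"x": -0.26, "y": 0.217, "z": 0, "spin": -1.05, "fingers": 1}, {"x": -0.305, "y": 0.255, "z": 0, "spin": -1.2, "fingers": 1}, {"x": -0.35, "y": 0.292, "z": 0, "spin": -1.35, "fingers": 1}, {"x": -0.39, "y": 0.325, "z": 0, "spin": -1.496, "fingers": 1}])

```text
time_s: 1.4
tcp_pos: [0.4756, -0.2196, 0.2457]
eef_rot: [-180.0, -0.0, -77.1]
contact_force: [0.3, -0.6, 0.9]
gripper_width: 0.088
gripper_force: 0.0
```

drive_tool(rows=[{"x": -0.04, "y": -0.041, "z": 0, "spin": 0, "fingers": 1}, {"x": -0.08, "y": -0.082, "z": 0, "spin": 0, "fingers": 1}, {"x": -0.12, "y": -0.123, "z": 0, "spin": 0, "fingers": 1}, {"x": -0.15, "y": -0.153, "z": 0, "spin": 0, "fingers": 1}, {"x": -0.161, "y": -0.165, "z": 0, "spin": 0, "fingers": 1}, {"x": -0.161, "y": -0.165, "z": 0, "spin": 0, "fingers": 1}])

```text
time_s: 2.15
tcp_pos: [0.6008, -0.0278, 0.2449]
eef_rot: [179.9, 0.0, -77.3]
contact_force: [-0.7, -0.3, 0.8]
gripper_width: 0.0878
gripper_force: 0.0
```

```bash
python3 - <<'E'
from plant import sensors,cams
from h import *
import pickle
s=sensors.get_state();c=cams.capture('wrist');pickle.dump((s,c),open('w1.pkl','wb'))
print(s['time_s'],s['tcp_pos'],s['eef_rot'])
im=c['pixels'][:,:,::-1].copy()
th=np.radians(12.6);X=np.array([np.cos(th),np.sin(th),0]);Y=np.array([-X[1],X[0],0]);o=np.array([.601,-.028,0])
for a,b,z in[(.08,.1,.024),(-.08,.1,.024),(.08,-.1,.024),(-.08,-.1,.024)]+[(i*.018,j*.012,.136) for i in(-1,1) for j in(-1,1)]:
    u=proj(c,o+a*X+b*Y+[0,0,z],s);print(np.round(u));cv2.circle(im,(int(u[0]),int(u[1])),3,(255,0,255),1)
cv2.imwrite('pics/w1.png',im)
E
```

```text
2.15 [ 0.60080141 -0.02783507  0.24494805] [ 1.79936277e+02  5.36834619e-04 -7.73244241e+01]
[259. 251.]
[382. 251.]
[248.  86.]
[393.  87.]
[342. 190.]
[342. 217.]
[299. 190.]
[300. 217.]
```

View pics/w1.png

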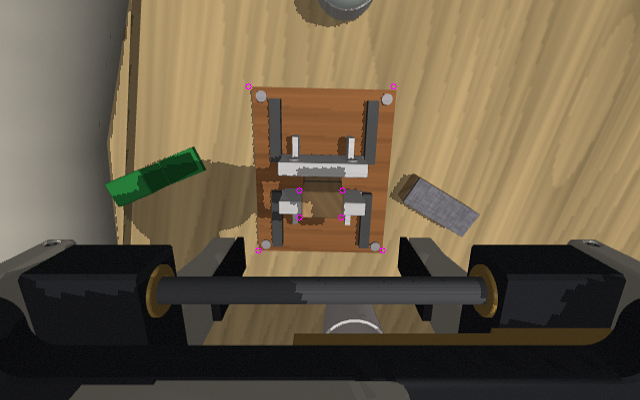

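The wrist view shows the keeper corners at (248,88), (396,88), (386,252) and (258,250). They match my estimate to about 1 mm, and the block top at x 299–342, y 190–217 is centred between the open jaws. I'll descend and grip across the block's x faces, so it can pivot in the pads.

drive_tool(rows=[{"x": 0, "y": 0, "z": 0.03, "spin": 0, "fingers": 1}, {"x": 0, "y": 0, "z": 0.07, "spin": 0, "fingers": 1}, {"x": 0, "y": 0, "z": 0.105, "spin": 0, "fingers": 1}, {"x": 0, "y": 0, "z": 0.125, "spin": 0, "fingers": 0.4}, {"x": 0, "y": 0, "z": 0.129, "spin": 0, "fingers": 0}, {"x": 0, "y": 0, "z": 0.129, "spin": 0, "fingers": -1}, {"x": 0, "y": 0, "z": 0.129, "spin": 0, "fingers": -1}, {"x": 0, "y": 0, "z": 0.129, "spin": 0, "fingers": -1}, {"x": 0, "y": 0, "z": 0.129, "spin": 0, "fingers": -1}], newtons=30)

```text
time_s: 3.32
tcp_pos: [0.601, -0.0284, 0.1172]
eef_rot: [-179.9, -0.0, -77.4]
contact_force: [0.0, -0.8, 2.1]
gripper_width: 0.0357
gripper_force: 29.8
```

drive_tool(rows=[{"x": 0.0015, "y": 0, "z": 0, "spin": 0, "fingers": -1}, {"x": 0.003, "y": 0, "z": 0, "spin": 0, "fingers": -1}, {"x": 0.0045, "y": 0, "z": -0.0005, "spin": 0, "fingers": -1}, {"x": 0.006, "y": 0, "z": -0.0005, "spin": 0, "fingers": -1}, {"x": 0.0075, "y": 0, "z": -0.0005, "spin": 0, "fingers": -1}, {"x": 0.009, "y": 0, "z": -0.001, "spin": 0, "fingers": -1}, {"x": 0.0105, "y": 0, "z": -0.001, "spin": 0, "fingers": -1}, {"x": 0.012, "y": 0, "z": -0.001, "spin": 0, "fingers": -1}, {"x": 0.012, "y": 0, "z": -0.001, "spin": 0, "fingers": -1}])

```text
time_s: 4.45
tcp_pos: [0.603, -0.0383, 0.1176]
eef_rot: [-180.0, 0.1, -77.4]
contact_force: [-4.4, 9.7, 4.6]
gripper_width: 0.0362
gripper_force: 30.0
```

```bash
cat > look.py <<'E'
import sys
from plant import sensors,cams
from h import *
s=sensors.get_state();c=cams.capture('wrist');t=cams.capture('top');q=cams.capture('scene')
print(s['time_s'],s['tcp_pos'],s['contact_force'],s['moment'],s['gripper_width'])
f=lambda a,k:cv2.resize(a,None,fx=k,fy=k,interpolation=2)
a=f(c['pixels'][60:260,220:420],2);b=f(q['pixels'][170:270,245:345],4)
cv2.imwrite('pics/%s.png'%sys.argv[1],np.hstack([a,b])[:,:,::-1])
E
python3 look.py r1
```

```text
4.45 [ 0.60299371 -0.03831943  0.11764278] [-4.39250348  9.74683251  4.59079058] [ 4.09809164  1.72835318 -0.2395643 ] 0.036233947734162504
```

View pics/r1.png

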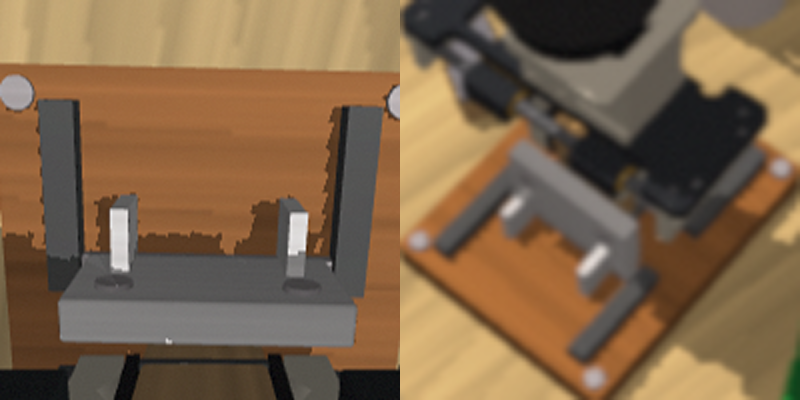

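```bash
python3 - <<'E'
import pickle
from h import *
th=np.radians(12.6);Y=np.array([-np.sin(th),np.cos(th),0]);o=np.array([.601,-.028,0])
s,c=pickle.load(open('w1.pkl','rb'))
for v in(165,176,190):print('before',v,Y@(ray(c,(322,v),.085,s)-o))
s=dict(s);s['tcp_pos']=[.60299,-.03832,.11764];s['eef_rot']=[180,0,-77.4]
for v in(209,231):print(v,Y@(ray(c,(324,v),.085,s)-o))
E
```

```text
before 165 -0.023917017596412106
before 176 -0.012834419634893153
before 190 0.0016240596751825153
209 -0.032358543522085434
231 -0.01832960839376065
```

The right cheek's top inner edge is now at about −18.3 mm, from −12.7, so it is out by roughly 5.6 mm. Next I'll rock towards the left cheek.

drive_tool(rows=[{"x": -0.003, "y": 0, "z": 0, "spin": 0, "fingers": -1}, {"x": -0.006, "y": 0, "z": 0.0005, "spin": 0, "fingers": -1}, {"x": -0.009, "y": 0, "z": 0.001, "spin": 0, "fingers": -1}, {"x": -0.012, "y": 0, "z": 0.001, "spin": 0, "fingers": -1}, {"x": -0.014, "y": 0, "z": 0.001, "spin": 0, "fingers": -1}, {"x": -0.016, "y": 0, "z": 0.0005, "spin": 0, "fingers": -1}, {"x": -0.018, "y": 0, "z": 0.0005, "spin": 0, "fingers": -1}, {"x": -0.02, "y": 0, "z": 0, "spin": 0, "fingers": -1}, {"x": -0.022, "y": 0, "z": 0, "spin": 0, "fingers": -1}, {"x": -0.024, "y": 0, "z": 0, "spin": 0, "fingers": -1}])

```text
time_s: 5.85
tcp_pos: [0.5986, -0.0188, 0.1178]
eef_rot: [180.0, -0.1, -77.4]
contact_force: [3.1, -10.1, 0.9]
gripper_width: 0.036
gripper_force: 30.0
```

drive_tool(rows=[{"x": -0.001, "y": 0, "z": 0, "spin": 0, "fingers": -1}, {"x": -0.001, "y": 0, "z": 0, "spin": 0, "fingers": -1}])

```text
time_s: 6.1
tcp_pos: [0.5984, -0.0177, 0.1179]
eef_rot: [-180.0, -0.1, -77.4]
contact_force: [2.1, -10.0, 1.4]
gripper_width: 0.0357
gripper_force: 30.0
```

```bash
python3 look.py r2
```

```text
6.1 [ 0.59841383 -0.01771883  0.1179151 ] [  2.10117709 -10.04934895   1.41490779] [-4.09691634 -0.94684429 -0.20310485] 0.03571195146294034
```

View pics/r2.png

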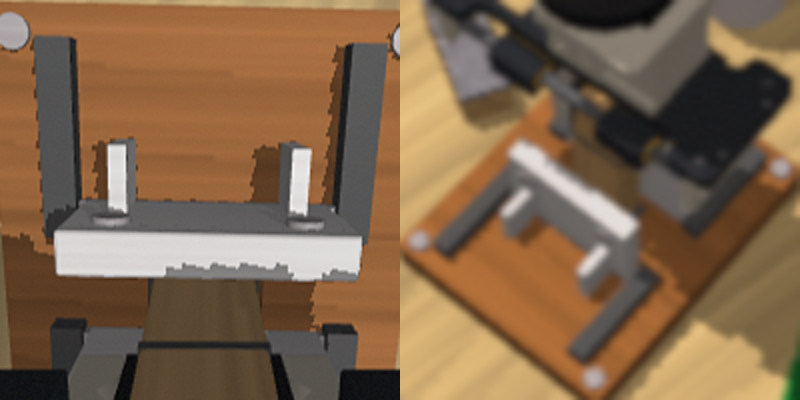

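The block is clearly leaning towards the left cheek, with its stem running from crop (205,280) to (200,390), and the push levelled off near 10 N as on the other side. I'll go slightly further for margin and then bring it upright.

drive_tool(rows=[{"x": -0.001, "y": 0, "z": 0, "spin": 0, "fingers": -1}, {"x": -0.0015, "y": 0, "z": 0, "spin": 0, "fingers": -1}, {"x": 0.001, "y": 0, "z": 0, "spin": 0, "fingers": -1}, {"x": 0.004, "y": 0, "z": 0.0005, "spin": 0, "fingers": -1}, {"x": 0.007, "y": 0, "z": 0.001, "spin": 0, "fingers": -1}, {"x": 0.01, "y": 0, "z": 0.001, "spin": 0, "fingers": -1}, {"x": 0.013, "y": 0, "z": 0.001, "spin": 0, "fingers": -1}, {"x": 0.013, "y": 0, "z": 0.001, "spin": 0, "fingers": -1}, {"x": 0.013, "y": 0, "z": 0.001, "spin": 0, "fingers": -1}])

```text
time_s: 7.38
tcp_pos: [0.6009, -0.028, 0.1166]
eef_rot: [-180.0, 0.0, -77.4]
contact_force: [-2.0, 5.0, 3.5]
gripper_width: 0.0362
gripper_force: 30.0
```

```bash
python3 look.py r3
```

```text
7.375 [ 0.60086585 -0.02798954  0.11662224] [-2.01937202  5.02098109  3.45575136] [2.25734383 0.84080729 0.01585971] 0.036191520157813184
```

View pics/r3.png

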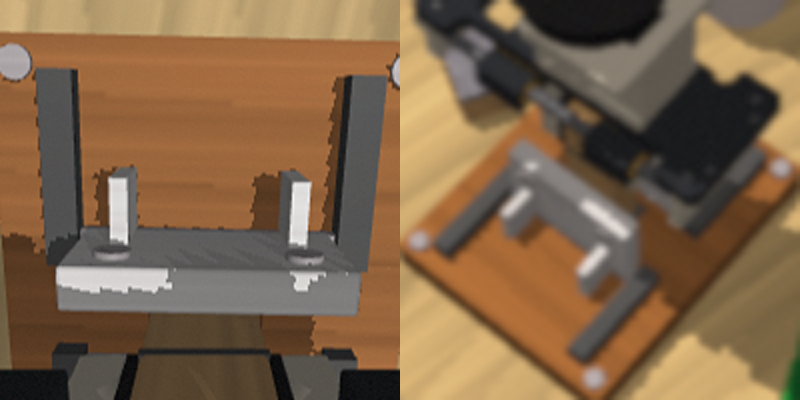

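There is still 5 N sideways from torsion in the pads. I'll overshoot slightly and come back to relax it.

drive_tool(rows=[{"x": 0.002, "y": 0, "z": 0, "spin": 0, "fingers": -1}, {"x": 0.003, "y": 0, "z": 0, "spin": 0, "fingers": -1}, {"x": 0.001, "y": 0, "z": 0, "spin": 0, "fingers": -1}, {"x": 0.0, "y": 0, "z": 0, "spin": 0, "fingers": -1}, {"x": 0.0, "y": 0, "z": 0, "spin": 0, "fingers": -1}, {"x": 0.0, "y": 0, "z": 0, "spin": 0, "fingers": -1}])

```text
time_s: 8.28
tcp_pos: [0.6009, -0.0288, 0.1166]
eef_rot: [-180.0, -0.0, -77.4]
contact_force: [2.5, -3.0, 1.3]
gripper_width: 0.0358
gripper_force: 30.0
```

Lateral force is small now. I'll lift slowly to just past the cheeks' undersides and check the force.

drive_tool(rows=[{"x": 0, "y": 0, "z": -0.0015, "spin": 0, "fingers": -1}, {"x": 0, "y": 0, "z": -0.003, "spin": 0, "fingers": -1}, {"x": 0, "y": 0, "z": -0.0045, "spin": 0, "fingers": -1}, {"x": 0, "y": 0, "z": -0.006, "spin": 0, "fingers": -1}, {"x": 0, "y": 0, "z": -0.0075, "spin": 0, "fingers": -1}, {"x": 0, "y": 0, "z": -0.009, "spin": 0, "fingers": -1}, {"x": 0, "y": 0, "z": -0.0105, "spin": 0, "fingers": -1}])

```text
time_s: 9.15
tcp_pos: [0.601, -0.0278, 0.1274]
eef_rot: [-179.9, 0.0, -77.4]
contact_force: [-0.0, 0.3, -2.9]
gripper_width: 0.0358
gripper_force: 30.0
```

```bash
python3 look.py r4
```

```text
9.15 [ 0.60097499 -0.02779402  0.1274429 ] [-0.01239272  0.28875465 -2.88487229] [-0.00177331  0.1020129  -0.00069184] 0.03584151901030194
```

View pics/r4.png

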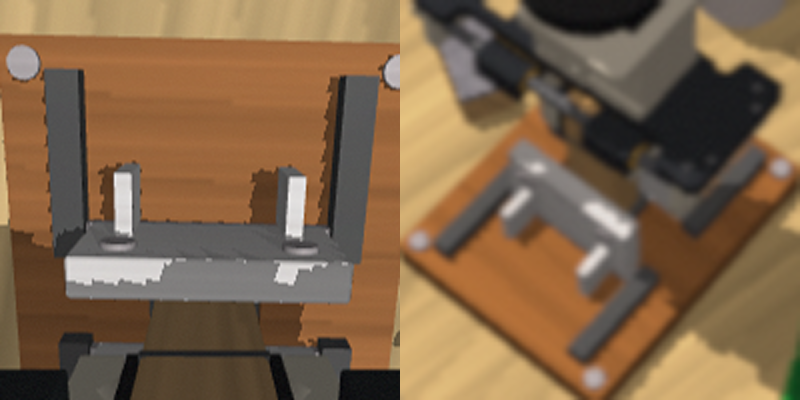

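The force is only the block's weight (2.9 N), and the foot is already past the catch. I'll carry on lifting.

drive_tool(rows=[{"x": 0, "y": 0, "z": -0.003, "spin": 0, "fingers": -1}, {"x": 0, "y": 0, "z": -0.007, "spin": 0, "fingers": -1}, {"x": 0, "y": 0, "z": -0.011, "spin": 0, "fingers": -1}, {"x": 0, "y": 0, "z": -0.015, "spin": 0, "fingers": -1}, {"x": 0, "y": 0, "z": -0.019, "spin": 0, "fingers": -1}, {"x": 0, "y": 0, "z": -0.023, "spin": 0, "fingers": -1}, {"x": 0, "y": 0, "z": -0.027, "spin": 0, "fingers": -1}, {"x": 0, "y": 0, "z": -0.031, "spin": 0, "fingers": -1}, {"x": 0, "y": 0, "z": -0.035, "spin": 0, "fingers": -1}, {"x": 0, "y": 0, "z": -0.038, "spin": 0, "fingers": -1}])

```text
time_s: 10.55
tcp_pos: [0.6008, -0.0284, 0.1654]
eef_rot: [-180.0, 0.0, -77.4]
contact_force: [-0.5, 0.8, -2.2]
gripper_width: 0.036
gripper_force: 30.0
```

drive_tool(rows=[{"x": 0, "y": 0, "z": -0.004, "spin": 0, "fingers": -1}, {"x": 0, "y": 0, "z": -0.009, "spin": 0, "fingers": -1}, {"x": 0, "y": 0, "z": -0.014, "spin": 0, "fingers": -1}, {"x": 0, "y": 0, "z": -0.019, "spin": 0, "fingers": -1}, {"x": 0, "y": 0, "z": -0.024, "spin": 0, "fingers": -1}, {"x": 0, "y": 0, "z": -0.029, "spin": 0, "fingers": -1}, {"x": 0, "y": 0, "z": -0.034, "spin": 0, "fingers": -1}, {"x": 0, "y": 0, "z": -0.039, "spin": 0, "fingers": -1}, {"x": 0, "y": 0, "z": -0.042, "spin": 0, "fingers": -1}, {"x": 0, "y": 0, "z": -0.042, "spin": 0, "fingers": -1}])

```text
time_s: 11.8
tcp_pos: [0.6008, -0.0284, 0.2073]
eef_rot: [-180.0, 0.0, -77.4]
contact_force: [0.1, -0.1, -3.0]
gripper_width: 0.0359
gripper_force: 30.0
```

drive_tool(rows=[{"x": 0, "y": 0, "z": 0, "spin": 0, "fingers": -1}, {"x": 0, "y": 0, "z": 0, "spin": 0, "fingers": -1}])

```text
time_s: 12.05
tcp_pos: [0.6006, -0.0285, 0.2068]
eef_rot: [180.0, 0.0, -77.4]
contact_force: [0.4, -0.0, -3.1]
gripper_width: 0.036
gripper_force: 30.0
```

```bash
sed -i 's/170:270,245:345/150:250,245:345/' look.py; python3 look.py r5
```

```text
12.05 [ 0.60061718 -0.0284577   0.20683097] [ 0.37506519 -0.02019674 -3.09313008] [-0.01413025  0.11776291  0.00515838] 0.03600499715284167
```

View pics/r5.png

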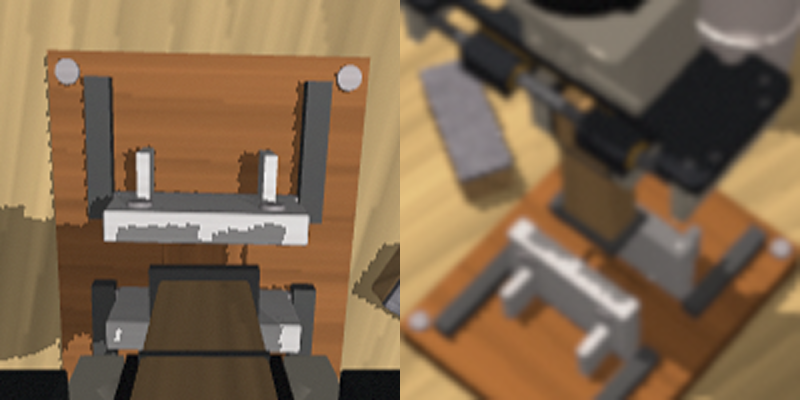

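```bash
python3 - <<'E'
import pickle
from h import *
th=np.radians(12.6);X=np.array([np.cos(th),np.sin(th),0]);Y=np.array([-np.sin(th),np.cos(th),0])
s,c=pickle.load(open('w1.pkl','rb'));s=dict(s);o=np.array([.60062,-.02846,0]);s['tcp_pos']=[.60062,-.02846,.2068];s['eef_rot']=[180,0,-77.4]
for lean in(-.1,-.05,0,.05,.1):
    A=lambda b,h:o+b*Y*1+np.array([0,0,.2068])+0
    P=lambda a,b,h:o+[0,0,.2068]+a*X+(b*np.cos(lean)-(h)*np.sin(lean))*Y+np.array([0,0,b*np.sin(lean)+h*np.cos(lean)])
    f=lambda u:((np.array(u)-[220,60])*2).round()
    print(lean,[f(proj(c,P(a,-.016,h),s)) for a in(.022,-.022) for h in(-.1006,-.0926)])
E
```

```text
-0.1 [array([146., 234.]), array([145., 241.]), array([257., 234.]), array([259., 241.])]
-0.05 [array([147., 246.]), array([145., 252.]), array([257., 246.]), array([259., 252.])]
0 [array([147., 257.]), array([146., 263.]), array([256., 257.]), array([258., 263.])]
0.05 [array([148., 269.]), array([146., 273.]), array([256., 269.]), array([258., 273.])]
0.1 [array([148., 280.]), array([147., 284.]), array([255., 280.]), array([257., 284.])]
```

```bash
python3 - <<'E'
from h import *
from plant import cams,sensors
s=sensors.get_state();c=cams.capture('wrist');q=cams.capture('scene')
print(c['pixels'][184:206,[300,322,345]].mean(-1).astype(int).T)
th=np.radians(12.6);X=np.array([np.cos(th),np.sin(th),0]);Y=np.array([-X[1],X[0],0]);o=np.array(s['tcp_pos'])
im=cv2.resize(q['pixels'][150:250,245:345],None,fx=6,fy=6,interpolation=2)[:,:,::-1].copy()
for lean,col in((0,(255,0,255)),(.06,(0,255,0))):
    P=lambda a,b,h:o+a*X+(b*np.cos(lean)-h*np.sin(lean))*Y+np.array([0,0,b*np.sin(lean)+h*np.cos(lean)])
    L=[proj(q,P(a,b,h)) for a,b,h in((-.022,-.016,-.1006),(.022,-.016,-.1006),(.022,.016,-.1006),(.022,-.016,-.0926),(-.022,-.016,-.0926))]
    cv2.polylines(im,[np.int32([((u+.5-245)*6,(v+.5-150)*6) for u,v in L])],False,col,1)
cv2.imwrite('pics/r6.png',im[:,:])
E
```

```text
[[ 63  63  64  60  62  62  61  59  41  30  38  46  50  47  48  47  52  61
   66  65  64  65]
 [ 62  63  60  62  61  62  62  59  43  27  40  47  48  47  49  47  58  64
   66  62  65  64]
 [104 103 102 104 104 102 105  95  63  28  35  46  48  48  48  48  47  46
   48  49  52  57]]
```

View pics/r6.png

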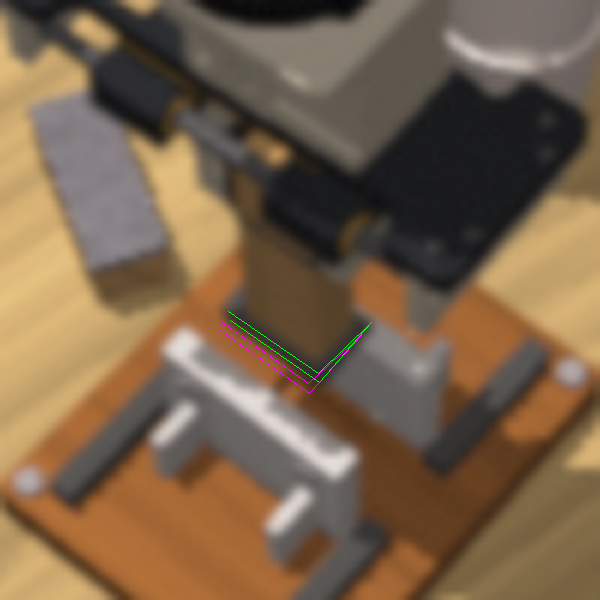

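The r6 picture shows the foot's near corner at about (318,378), between the outlines for 0 and 0.06 rad of lean. The block is therefore upright to within about 2–3°, clear of the cheek tops and held firmly over the keeper.

```bash
python3 -c "
from plant import r;print(r.close_job())"
```

```text
the job is handed in; nothing more can be done
None
```

The block was rocked free of both cheeks, lifted about 90 mm and handed in at about 12 s, still gripped over the keeper. By my estimate its foot is 2 cm clear of the cheek tops, with a 2–3° lean I left uncorrected.

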